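# Seat the board pallet and flip its status paddle

### The arm

A 6-joint arm with a two-finger parallel gripper is mounted at the origin on the work surface. World frame = base frame: x ahead of the robot, y to its left, z up, the work surface at z = 0. Lengths are in m, angles in degrees, forces in N, time in s.
With the tool pointing down it reaches from about 0.3 to 0.75 m from the base axis. Payload 8.5 kg.
Tool frame: the origin (TCP) lies at the very end of the fingers, on their centre line; the grasp point (between the pads) lies env.pinch_z behind it (env.pinch_z is the distance from the TCP to the grasp point, in m); z points along the fingers, y is the line along which they close (so a half turn about z gives the same grasp; the last joint's range is limited). The gripper opens to 85 mm and grips with 20 to 120 N. Pads are 22 mm wide; open, the fingers measure 114 mm over their backs; the gripper's body (76 mm by 85 mm) begins 54 mm behind the grasp point. The pads swing forward as they close: fully open they stand 13 mm farther back than shut.
Start: joints at [-80.575, 21.807, 74.336, -0, 83.858, -12.336], TCP at [0.204, -0.511, 0.231] pointing down, gripper open.
Joint ranges: [-178.18, 178.18], [-50.72, 133.34], [12.68, 142.11], [-81.47, 261.47], [9.98, 163.14], [-165.26, 165.26]. Speed limits (degrees/s): [136.94, 136.94, 180, 180, 180, 180].

### API

Orientations are given as a 3x3 rotation matrix whose columns are the frame's x, y, z axes.
In Python, from rig import telemetry, get_image, env gives the robot as it stands. The module is installed in compiled form; this text tells all that it offers.
- The arm moves only by the tool apply_moves, never from a script. Its argument "series" is a list of rows, each a list of 7 numbers: the shift along the tool's x, y, z in mm, then the turn, a rotation vector about the tool's x, y, z in degrees, then the opening, from 0 (shut) to 1 (fully open). A call has 1 to 12 rows; each row shifts and turns the commanded pose from where the row before left it, along the tool's axes as they then stand; what a row does not reach is not made up. A row lasts 1/8 s, in which the tool goes at most 62.5 mm and 10.7 degrees, less where a joint would pass 70% of its speed; a pose out of reach is approached as far as the arm can. A call with a gripper value outside its range is refused whole. The fingers move at their own pace and stop on an object; "grip_force" is the grip in N (left out, the last holds). Time passes only in rows, so rows that do not move let the fingers close. It gives the time, the measured TCP pose, the force, the opening and the grip force at its end, in the units of the state.
- telemetry.observe(): the state, without advancing time (a new reading comes with each control period).
- get_image(name): name is "side" or "top" or "wrist"; returns a dict with "frame" (480x640x3 uint8, red, green, blue), "z_map" (480x640 float32, m along the optical axis (not along the pixel's ray), 0 where there is no reading), "vertical_fov" (degrees; the focal length in pixels is half the picture's height over the tangent of half this angle, whatever the lens; pixels are square), "cx", "cy" (the principal point, pixels), "eye" and "attitude" of the camera in the world; the wrist camera has in their place "mount" (4x4, takes a point from camera to tool coordinates, whose origin is the TCP and whose axes are the flange's). Camera axes: x right, y up, looking along -z (the intrinsics and any distortion apply to the point x, -y, -z); pixel columns grow to the right and rows downward; lengths in m; the calibration is good to about 2 mm. A picture is of the moment at which its call begins: read the wrist's pose just before it.
- env.close_job(): hands the job in; it is judged then, once.
The state is a dict: "time_s": time; "q": joint angles; "qvel": joint speeds; "joint_efforts": joint torques, N m; "position": TCP position; "tool_rot": TCP orientation; "ft_force": force on the tool from outside, world axes, zero at the start; "wrist_torque": the same for the moment, N m; "grip_width": finger opening in m; "gripper_force": force on a finger pad.
Only numpy, scipy, OpenCV 4.12 (cv2) and the standard library are available. Lean on these libraries where they do the work, as an engineer would, in place of code of your own. Each camera call takes 0.05 s, during which the arm holds its last target. There are 200 camera calls.

### The job

One of the two inspection nests holds a circuit-board pallet that is not yet home: push the pallet with the fingertips along its channel until it is fully home against the far end stop. Then flip that nest's status paddle with the fingertips right over its hinge, from lying toward the robot to lying flat on the other side, so that its ring mark faces up. Push only: the pallet must not be lifted, and the empty nest's paddle and the other things on the bench are to be left where they are.

Things in the scene. Friction and masses are not known exactly. Their poses are not given: they have to be found in the camera images.
- nest_loaded: The inspection nest that holds the pallet. Fixed aluminium plate 170 (x) x 190 (y) x 8 mm; origin: centre of its underside, on the bench. +x points away from the robot to within 15 degrees, +y left, z up. Pallet channel along x at y = +45 mm; paddle stand at y = -55 mm.
- nest_empty: The identical inspection nest with nothing in its channel; left of or right of the other. Leave alone. Fixed aluminium plate 170 (x) x 190 (y) x 8 mm; origin: centre of its underside, on the bench. +x points away from the robot to within 15 degrees, +y left, z up. Pallet channel along x at y = +45 mm; paddle stand at y = -55 mm.
- pallet_center (a point): Centre (half-way up) of the loose pallet in the channel: black slab 80 (x) x 60 (y) x 14 mm, green circuit board on top (parts reach 9.5 mm above this point), 0.1 to 0.2 kg. Slides freely on the channel floor, 2 mm play each side. Home: x = 35, y = 45, z = 15 mm in the nest's frame; starts 20 to 45 mm short of it.
- nest_loaded_stop (a point): Loaded nest's channel end: middle of the end stop's near face at floor level (nest x = 75, y = 45, z = 8 mm). Stop 76 mm wide, 14 mm high above the floor. Two side guides 6 mm wide, 8 mm high above the floor, inner faces 32 mm either side of the channel's middle, reach 95 mm back from the stop; near end open.
- nest_loaded_hinge (a point): Middle of the loaded nest's paddle hinge axis (along nest y): nest x = 0, y = -55, z = 75 mm; axes as the nest's. Stand: two black cheeks 29 to 33 mm either side along y, 24 mm long in x, up to z = 85 mm; rest posts under the paddle 20 mm before and behind the axis (6 mm thick, 40 mm wide), up to z = 72 mm.
- paddle_loaded (a joint): Loaded nest's status paddle. Rad: 0 = lies level, free end toward the robot (nest's -x), bar mark up; pi/2 upright; pi = level the other way, ring mark up. Grows as the free end goes up, over and away. Stops at 0 and pi; starts at 0 to 0.15. Stiff hinge, stays at any angle; turning it takes 0.02 to 0.08 N m (about 1 N at the free end). 60 g.
- paddle_loaded_edge (a point): On the loaded nest's paddle: middle of the plate at its bend, 75 mm from the hinge axis; turns with it. Aluminium plate 50 mm wide along the hinge, 4 mm thick, hinge to bend; then a 16 mm lip bent 45 degrees (upward at joint 0; its tip 86 mm out, 11 mm above the plate's middle plane). Free end overhangs the rest post by 50 mm.
- paddle_empty (a joint): The empty nest's status paddle, the same in every way (0 = toward the robot). Leave alone.
- paddle_empty_edge (a point): The same point on the empty nest's paddle.
- dropper: Bystander: small amber dropper bottle, 30 mm wide, 75 mm tall; origin at its underside's centre. Leave alone.
- objective: Bystander: steel microscope objective, 32 mm wide, 44 mm tall; origin at its underside's centre. Leave alone.
- beaker: Bystander: white ceramic cup, 60 mm wide and tall; origin at its underside's centre. Leave alone.
- tape_roll: Bystander: clear tape roll lying flat, 70 mm wide, 20 mm high; origin at its underside's centre. Leave alone.
- driver: Bystander: screwdriver lying down, 160 mm long; origin at its underside's centre. Leave alone.
- jar: Bystander: glass jar, 56 mm wide, 60 mm tall; origin at its underside's centre. Leave alone.
- slide_box: Bystander: white box, 85 x 40 x 30 mm; origin at its underside's centre. Leave alone.
- pallet: The whole pallet, with its origin at the centre of its underside, 7 mm below pallet_center.
There are look-alikes about, which are no part of the job. Of the things like the pallet, leave any that is brown or orange; of the rest the larger one is meant.

How it is judged (in metres and radians):
On the way, in this order (a step that is already met when the one before it is completed fails the run):
1. the pallet is pushed home against the far end stop (x of pallet_center in the frame of nest_loaded between 0.032 and 0.038 m and y of pallet_center in the frame of nest_loaded between 0.041 and 0.049 m and z of pallet_center in the frame of nest_loaded below 0.018 m and angle between pallet_center's own z axis and vertical below 0.06 rad), for 0.2 s.
2. the loaded nest's paddle is flipped over and lies flat on the far side (value of joint paddle_loaded above 3 rad), for 0.2 s.
At the end, for the whole second after the job is handed in: The pallet is within 3 mm of home lengthwise (4 mm sideways), flat on the channel floor and at rest; the loaded nest's paddle lies within 8 degrees of flat on the far side (joint above 3.0 rad), at rest; the empty nest's paddle has moved under 10 mm (all of step 1 and value of joint paddle_loaded above 3 rad and velocity of joint paddle_loaded between -0.05 and 0.05 rad/s and linear speed of pallet below 0.01 m/s and distance of paddle_empty_edge from where it was at the start of the episode below 0.01 m); the robot touches nothing.
It fails at once if the pallet is lifted or tipped (more than 6 mm off the channel floor, or over 0.25 rad) (z of pallet_center in the frame of nest_loaded above 0.021 m or angle between pallet_center's own z axis and vertical above 0.25 rad).
It fails at once if the empty nest's paddle is moved by more than 10 mm (distance of paddle_empty_edge from where it was at the start of the episode above 0.01 m).
It fails at once if a bystander is moved by more than 20 mm (distance of any of dropper, objective, beaker, tape_roll, driver, jar, slide_box from where it was at the start of the episode above 0.02 m).
It also fails if it takes over 61 s, if anything falls off the work surface, if the arm or the gripper's body presses on something with over 40 N, if the wrist force passes 120 N, or if a joint passes its speed limit or range.

## Working session

There is one attempt and no reset: what is moved stays moved. The work goes in short steps, Python scripts to look and compute and a tool call to move; the robot and the scene stay as the last step left them, time stands still between calls to the robot, and variables do not carry over. Pictures are saved under pics/ and viewed, at most 10 in all, crops included, and the job is handed in when it is done.

Besides the shell and the picture viewer there is one more tool, called after ">>>" in YAML: its name, and indented under it one key for each argument. apply_moves: Moves the arm, as the interface text tells. Its arguments: {"type":"object","properties":{"series":{"type":"array"},"grip_force":{"type":"number"}},"required":["series"]}

```bash
mkdir -p pics
cat > h.py <<'E'
import numpy as np, cv2
from rig import telemetry, get_image, env
def cam(n):
    s=telemetry.observe(); d=get_image(n)
    if n=="wrist":
        T=np.eye(4);T[:3,:3]=s["tool_rot"];T[:3,3]=s["position"]; d["M"]=T@np.array(d["mount"])
    else:
        M=np.eye(4);M[:3,:3]=np.array(d["attitude"]);M[:3,3]=d["eye"];d["M"]=M
    d["f"]=240/np.tan(np.radians(d["vertical_fov"])/2)
    return d
def pts(d):
    v,u=np.mgrid[:480,:640]; z=d["z_map"]
    p=np.stack([(u-d["cx"])/d["f"]*z,-(v-d["cy"])/d["f"]*z,-z],-1)
    P=p@d["M"][:3,:3].T+d["M"][:3,3]; P[z<=0]=np.nan; return P
def ray(d,u,v,h):
    r=d["M"][:3,:3]@np.array([(u-d["cx"])/d["f"],-(v-d["cy"])/d["f"],-1]);e=d["M"][:3,3]
    return e+r*(h-e[2])/r[2]
E
python3 - <<'E'
from h import *
for n in ("top","side"):
    d=cam(n); print(n,[k for k in d],d["eye"],d["f"],d["cx"],d["cy"],{k:d[k] for k in d if k not in("frame","z_map","M")})
    cv2.imwrite(f"pics/{n}1.png",d["frame"][...,::-1]); np.savez(f"{n}1.npz",P=pts(d),frame=d["frame"])
print(telemetry.observe(),env.pinch_z)
E
```

```text
top ['frame', 'z_map', 'vertical_fov', 'cx', 'cy', 'eye', 'attitude', 'M', 'f'] [0.46932795 0.01361425 1.4368427 ] 575.3447782716668 321.9809174998523 234.2985309188803 {'vertical_fov': 45.28605368856139, 'cx': 321.9809174998523, 'cy': 234.2985309188803, 'eye': array([0.46932795, 0.01361425, 1.4368427 ]), 'attitude': array([[ 0.01740101,  0.99677342, -0.07835788],
       [-0.99982852,  0.01784371,  0.00495312],
       [ 0.00633534,  0.07825825,  0.99691299]]), 'f': np.float64(575.3447782716668)}
side ['frame', 'z_map', 'vertical_fov', 'cx', 'cy', 'eye', 'attitude', 'M', 'f'] [0.00667741 0.6821646  0.97978062] 501.7697971618555 315.7020426983201 240.9052304070712 {'vertical_fov': 51.12423120201446, 'cx': 315.7020426983201, 'cy': 240.9052304070712, 'eye': array([0.00667741, 0.6821646 , 0.97978062]), 'attitude': array([[-0.7832565 ,  0.4322613 , -0.44683267],
       [-0.62147166, -0.56381407,  0.54395466],
       [-0.0168    ,  0.70374986,  0.71024918]]), 'f': np.float64(501.7697971618555)}
{'time_s': 0.1, 'q': array([-8.05741057e+01,  2.18360893e+01,  7.43769528e+01, -5.31097306e-04,
        8.38578532e+01, -1.23369387e+01]), 'qvel': array([ 0.01650299, -0.07862479, -0.14642727, -0.02700353,  0.01847321,
        0.02495095]), 'joint_efforts': array([ 3.64820196e-03, -4.49223268e+01, -2.31655222e+01, -1.56648643e-04,
        3.73526680e-03, -1.62089640e-05]), 'position': array([ 0.20386476, -0.51055549,  0.23080363]), 'tool_rot': array([[ 9.28726190e-01,  3.70766259e-01, -2.11735704e-04],
       [ 3.70766231e-01, -9.28725425e-01,  1.21913965e-03],
       [ 2.55371513e-04, -1.21075137e-03, -9.99999234e-01]]), 'ft_force': array([-0.49924984, -0.01575397, -0.15259954]), 'wrist_torque': array([-0.00536588,  0.01909293,  0.02405171]), 'gripper_force': 0.0, 'grip_width': 0.08517904619762609} 0.0187
```

View pics/top1.png

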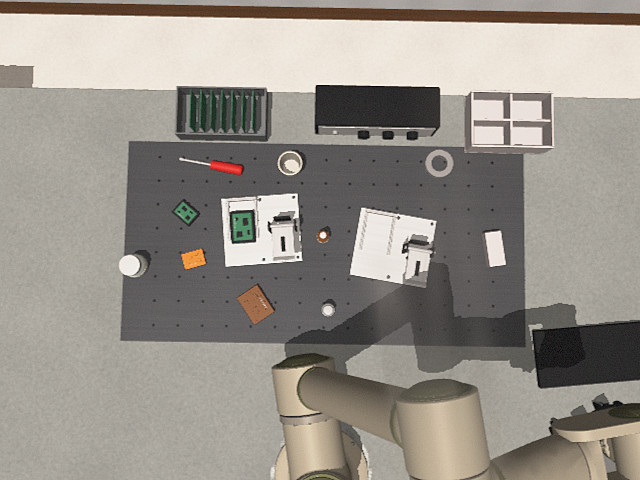

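View pics/side1.png

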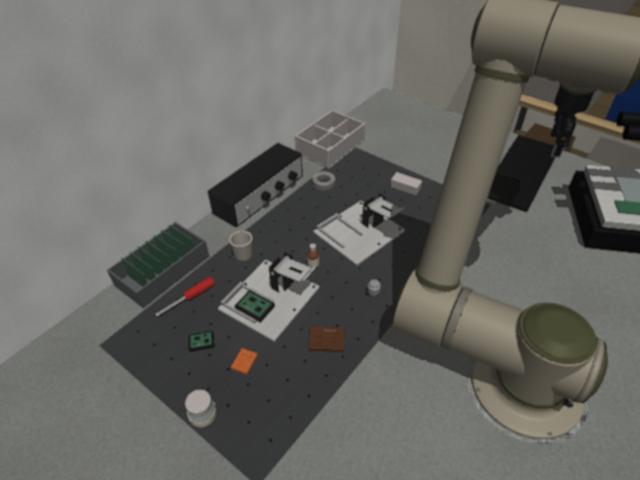

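The top view shows the loaded nest at about (262,230) with the pallet at (243,226). The empty nest is at (395,247). There are four pallet candidates: the green one in the channel (243,226), a small green one (186,212), an orange one (193,258) and a brown one (256,304). The large green one in the channel is the one meant. I'll confirm it in a crop and measure.

Run:
```python
from h import *
d=cam("top");P=pts(d);F=d["frame"];
hsv=cv2.cvtColor(F,cv2.COLOR_RGB2HSV)
sub=np.zeros((480,640),np.uint8);sub[185:275,212:310]=1
pl=((hsv[...,1]<50)&(hsv[...,2]>140)&(sub>0)).astype(np.uint8)
# plate outline: low height or anything inside; hull
low=pl*(P[...,2]<0.035)
cs,_=cv2.findContours(low,cv2.RETR_EXTERNAL,cv2.CHAIN_APPROX_NONE);c=max(cs,key=cv2.contourArea)
X=np.array([ray(d,u,v,0.008)[:2] for u,v in c[:,0]],np.float32)
r=cv2.minAreaRect(X);print("plate",r,cv2.boxPoints(r))
g=((hsv[...,0]>40)&(hsv[...,0]<90)&(hsv[...,1]>80)&(sub>0)).astype(np.uint8)
cs,_=cv2.findContours(g,cv2.RETR_EXTERNAL,cv2.CHAIN_APPROX_NONE);c=max(cs,key=cv2.contourArea)
X=np.array([ray(d,u,v,0.0225)[:2] for u,v in c[:,0]],np.float32);print("green",cv2.minAreaRect(X))
dk=((F.max(-1)<60)).astype(np.uint8);dk[:, :225]=0;dk=(dk|g)*sub
dk[:,262:]=0
cs,_=cv2.findContours(cv2.morphologyEx(dk,cv2.MORPH_CLOSE,np.ones((3,3))),cv2.RETR_EXTERNAL,cv2.CHAIN_APPROX_NONE);c=max(cs,key=cv2.contourArea)
X=np.array([ray(d,u,v,0.022)[:2] for u,v in c[:,0]],np.float32);print("pallet",cv2.minAreaRect(X))
print("z hist plate",np.nanmedian(P[...,2][low>0]))
hi=(P[...,2]>0.055)&(sub>0)&(np.arange(640)>262)
Q=P[hi];print("paddle",Q.min(0),Q.max(0))
for n,b in(("dropper",(225,248,312,332)),("obj",(298,320,318,338))):
  q=P[b[0]:b[1],b[2]:b[3]].reshape(-1,3);q=q[q[:,2]>0.02];print(n,q.min(0),q.max(0))
crop=F[180:290,170:345]
cv2.imwrite("pics/crop.png",cv2.resize(crop,None,fx=4.5,fy=4.5,interpolation=cv2.INTER_CUBIC)[...,::-1])
```

```text
plate ((0.5919302105903625, 0.15810920298099518), (0.17137442529201508, 0.19161058962345123), 5.4016876220703125) [[0.4976046  0.24542266]
 [0.5156424  0.05466297]
 [0.6862558  0.07079574]
 [0.668218   0.26155543]]
green ((0.5968408584594727, 0.2042194902896881), (0.06604131311178207, 0.04690230265259743), 5.123880386352539)
pallet ((0.5975220203399658, 0.20353266596794128), (0.07785350829362869, 0.0601925402879715), 4.848638534545898)
z hist plate 0.00935563274493778
paddle [0.51019513 0.06875066 0.05504032] [0.61975783 0.14004273 0.10059542]
dropper [ 0.56027714 -0.00815716  0.02429012] [0.58959084 0.02115742 0.08205537]
obj [ 0.38174    -0.02325848  0.0217601 ] [0.41287267 0.00593307 0.04966305]
```

View pics/crop.png

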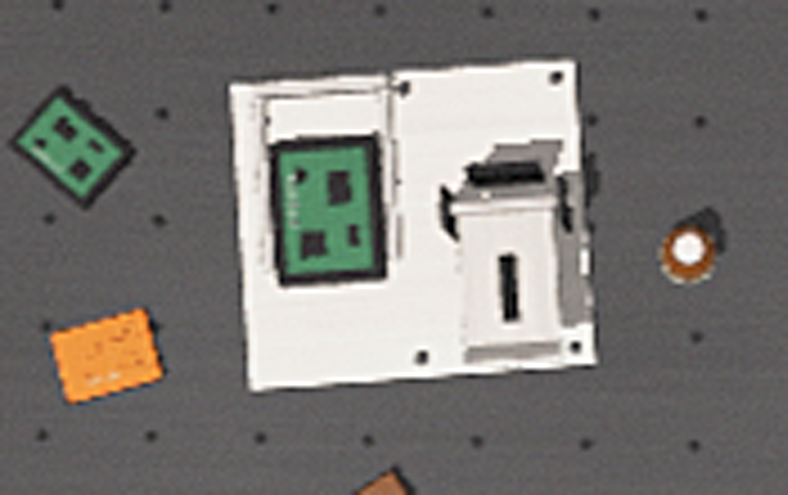

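The crop confirms it: the larger green pallet sits in the loaded nest's channel, about 25 mm short of home, with the paddle (bar mark up) at right. The nest is at (0.592, 0.158) with a yaw of 5.4°. Moving now with the gripper shut.

>>> apply_moves:
  series:
    - [0, 0, 0, 0, 0, 8.2, 0]
    - [0, 0, 0, 0, 0, 8.2, 0]
    - [28, -48, 0, 0, 0, 0, 0]
    - [28, -48, 0, 0, 0, 0, 0]
    - [28, -48, 0, 0, 0, 0, 0]
    - [28, -48, 0, 0, 0, 0, 0]
    - [28, -48, 0, 0, 0, 0, 0]
    - [28, -48, 0, 0, 0, 0, 0]
    - [28, -48, 0, 0, 0, 0, 0]
    - [28, -48, 0, 0, 0, 0, 0]
    - [28, -48, 0, 0, 0, 0, 0]
    - [0, 0, 0, 0, 0, 0, 0]

```text
time_s: 1.65
position: [0.415, -0.0541, 0.2312]
tool_rot: [[0.995, 0.099, -0.0], [0.099, -0.995, 0.001], [-0.0, -0.001, -1.0]]
ft_force: [0.4, 0.1, 0.1]
grip_width: 0.0
gripper_force: 0.0
```

>>> apply_moves:
  series:
    - [22, -40, 0, 0, 0, 0.3, 0]
    - [22, -40, 0, 0, 0, 0, 0]
    - [22, -40, 0, 0, 0, 0, 0]
    - [22, -40, 0, 0, 0, 0, 0]
    - [22, -40, 0, 0, 0, 0, 0]
    - [22, -40, 0, 0, 0, 0, 0]
    - [0, 0, 0, 0, 0, 0, 0]
    - [0, 0, 0, 0, 0, 0, 0]

```text
time_s: 2.65
position: [0.5245, 0.1926, 0.231]
tool_rot: [[0.996, 0.087, -0.001], [0.087, -0.996, -0.001], [-0.001, 0.0, -1.0]]
ft_force: [0.3, -0.6, 0.2]
grip_width: -0.0001
gripper_force: 0.0
```

```bash
cat >> h.py <<'E'
C=np.array([.592,.158]);a=np.radians(5.4);Rn=np.array([[np.cos(a),-np.sin(a)],[np.sin(a),np.cos(a)]])
def nest(p): return Rn.T@(np.array(p)[:2]-C)
E
python3 - <<'E'
from h import *
s=telemetry.observe();print(s["position"],nest(s["position"]))
d=cam("wrist");P=pts(d);print(d["mount"])
cv2.imwrite("pics/w1.png",d["frame"][...,::-1])
N=(P[...,:2]-C)@Rn
np.savez("w1.npz",N=N,Z=P[...,2],F=d["frame"])
hsv=cv2.cvtColor(d["frame"],cv2.COLOR_RGB2HSV)
g=(hsv[...,0]>40)&(hsv[...,0]<90)&(hsv[...,1]>80)&(P[...,2]>0.01)&(np.hypot(N[...,0],N[...,1]-.045)<.06)
q=N[g];print("green nest",np.percentile(q,1,0),np.percentile(q,99,0),np.nanmedian(P[...,2][g]))
hi=(P[...,2]>0.06)&(abs(N[...,1]+.055)<.045)&(abs(N[...,0])<.11)
q=N[hi];print("paddle",len(q),np.percentile(q,.5,0),np.percentile(q,99.5,0)) if hi.any() else 0
for x in np.arange(-.09,.015,.01):
  m=hi&(abs(N[...,0]-x)<.005)&(abs(N[...,1]+.055)<.02)
  if m.any(): print(round(x,3),np.median(P[...,2][m]).round(4),m.sum())
E
```

```text
[0.52445209 0.19257439 0.23103216] [-0.0639944   0.04077777]
[[-6.38228319e-04  9.64460992e-01  2.64224501e-01  6.68407981e-02]
 [ 9.99999773e-01  6.72936468e-04 -4.08470821e-05 -3.84886532e-04]
 [-2.17201719e-04  2.64224414e-01 -9.64461203e-01 -1.41446214e-01]
 [ 0.00000000e+00  0.00000000e+00  0.00000000e+00  1.00000000e+00]]
green nest [-0.02480872  0.0236388 ] [0.03966603 0.06837495] 0.021602648202741936
paddle 11548 [-0.08655467 -0.08557944] [ 0.01945391 -0.01009628]
-0.09 0.0938 122
-0.08 0.0889 712
-0.07 0.083 542
-0.06 0.0822 565
-0.05 0.0812 570
-0.04 0.0801 582
-0.03 0.0789 605
-0.02 0.0778 589
-0.01 0.0769 619
-0.0 0.0784 460
0.01 0.0702 46
```

View pics/w1.png

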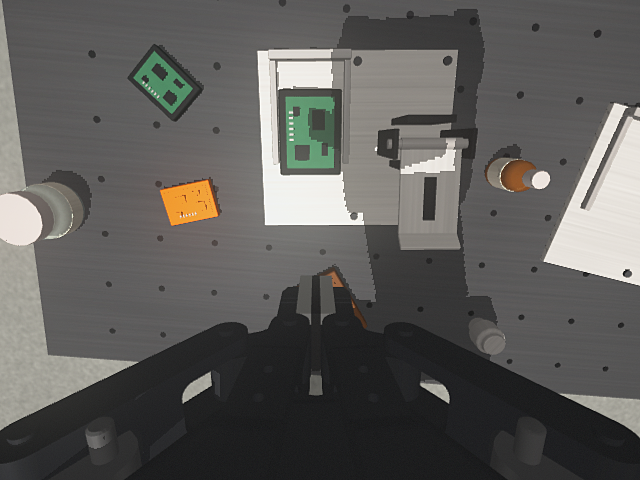

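The wrist view shows the pallet at (310,131), well within its guides and short of the stop. The paddle at (430,200) has its lip toward the robot and is raised about 0.1 rad. Next I'll check the closed gripper's width against the paddle stand.

Run:
```python
from h import *
d=cam("wrist");z=d["z_map"];v,u=np.mgrid[:480,:640]
p=np.stack([(u-d["cx"])/d["f"]*z,-(v-d["cy"])/d["f"]*z,-z],-1);M=np.array(d["mount"]);q=p@M[:3,:3].T+M[:3,3]
m=(z>0)&(q[...,2]<0.01)&(q[...,2]>-.3);q=q[m]
for b in np.arange(-.15,.01,.01):
  s=q[(q[:,2]>b)&(q[:,2]<=b+.01)]
  if len(s)>5: print(round(b,3),len(s),s[:,:2].min(0).round(3),s[:,:2].max(0).round(3))
s=telemetry.observe();print(nest(s["position"]),s["q"])
```

```text
-0.11 2063 [ 0.017 -0.02 ] [0.022 0.019]
-0.1 14677 [ 0.005 -0.058] [0.021 0.059]
-0.09 23498 [-0.002 -0.062] [0.019 0.062]
-0.08 15365 [-0.007 -0.059] [0.018 0.058]
-0.07 7674 [-0.009 -0.051] [0.018 0.049]
-0.06 7916 [-0.009 -0.043] [0.014 0.042]
-0.05 3167 [-0.012 -0.035] [0.014 0.035]
-0.04 1095 [-0.011 -0.018] [0.013 0.016]
-0.03 806 [ 0.006 -0.014] [0.012 0.013]
-0.02 748 [ 0.006 -0.014] [0.012 0.013]
-0.01 327 [ 0.006 -0.014] [0.012 0.013]
[-0.06404493  0.04056924] [ 8.00629996e+00  2.26788792e+01  7.29236390e+01 -1.23900925e-02
  8.44094723e+01  9.30396928e+01]
```

>>> apply_moves:
  series:
    - [0, -7, 30, 0, 0, 0.4, 0]
    - [0, 0, 50, 0, 0, 0, 0]
    - [0, 0, 50, 0, 0, 0, 0]
    - [0, 0, 40, 0, 0, 0, 0]
    - [0, 0, 25, 0, 0, 0, 0]
    - [0, 0, 10, 0, 0, 0, 0]
    - [0, 0, 5, 0, 0, 0, 0]
    - [0, 0, 3, 0, 0, 0, 0]
    - [0, 0, 0, 0, 0, 0, 0]
    - [0, 0, 0, 0, 0, 0, 0]

```text
time_s: 4.0
position: [0.5242, 0.2007, 0.0189]
tool_rot: [[0.997, 0.081, 0.001], [0.081, -0.997, 0.0], [0.001, -0.0, -1.0]]
ft_force: [-0.0, 0.6, 0.1]
grip_width: -0.0004
gripper_force: 0.0
```

>>> apply_moves:
  series:
    - [0, 2, 5, 0, 0, -0.8, 0]
    - [4, 0, 0, 0, 0, 0, 0]
    - [6, 0, 0, 0, 0, 0, 0]
    - [6, 0, 0, 0, 0, 0, 0]
    - [5, 0, 0, 0, 0, 0, 0]
    - [5, 0, 0, 0, 0, 0, 0]
    - [5, 0, 0, 0, 0, 0, 0]
    - [4, 0, 0, 0, 0, 0, 0]
    - [3, 0, 0, 0, 0, 0, 0]
    - [2, 0, 0, 0, 0, 0, 0]
    - [0, 0, 0, 0, 0, 0, 0]

```text
time_s: 5.38
position: [0.5641, 0.2025, 0.0133]
tool_rot: [[0.995, 0.095, 0.0], [0.095, -0.995, 0.0], [0.0, -0.0, -1.0]]
ft_force: [0.1, -0.9, -0.4]
grip_width: -0.0002
gripper_force: 0.0
```

```bash
cat > chk.py <<'E'
from h import *
s=telemetry.observe();print(s["position"],nest(s["position"]),s["ft_force"])
d=cam("top");F=d["frame"];hsv=cv2.cvtColor(F,cv2.COLOR_RGB2HSV);P=pts(d)
g=((hsv[...,0]>40)&(hsv[...,0]<90)&(hsv[...,1]>80)).astype(np.uint8);N=(P[...,:2]-C)@Rn
g[np.hypot(N[...,0]-.02,N[...,1]-.045)>.07]=0
u=np.argwhere(g);X=np.array([nest(ray(d,b,a,.0225)) for a,b in u],np.float32)
print("green",np.percentile(X,1,0),np.percentile(X,99,0),len(u))
d=cam("wrist")
cv2.imwrite("wlast.png",d["frame"][...,::-1])
E
python3 chk.py
```

```text
[0.56411435 0.20247063 0.01332423] [-0.02357684  0.04689754] [ 0.09331377 -0.91809555 -0.42643426]
green [0.0535317  0.01286289] [0.30890584 0.16311453] 33
```

>>> apply_moves:
  series:
    - [2, 0, 0, 0, 0, 0, 0]
    - [2, 0, 0, 0, 0, 0, 0]
    - [1, 0, 0, 0, 0, 0, 0]
    - [0, 0, 0, 0, 0, 0, 0]

```text
time_s: 5.98
position: [0.5691, 0.203, 0.0133]
tool_rot: [[0.995, 0.095, 0.0], [0.095, -0.995, 0.0], [0.0, -0.0, -1.0]]
ft_force: [0.0, 0.7, -0.2]
grip_width: -0.0
gripper_force: 0.0
```

>>> apply_moves:
  series:
    - [1, 0, 0, 0, 0, 0, 0]
    - [1, 0, 0, 0, 0, 0, 0]
    - [0, 0, 0, 0, 0, 0, 0]

```text
time_s: 6.35
position: [0.5697, 0.2031, 0.0133]
tool_rot: [[0.995, 0.095, -0.003], [0.095, -0.995, -0.0], [-0.003, 0.0, -1.0]]
ft_force: [-6.7, -1.0, 4.0]
grip_width: -0.0001
gripper_force: 3.0
```

>>> apply_moves:
  series:
    - [0.5, 0, 0, 0, 0, 0, 0]
    - [0, 0, 0, 0, 0, 0, 0]
    - [-6, 0, 0, 0, 0, 0, 0]
    - [-15, 0, 0, 0, 0, 0, 0]
    - [-20, 0, 0, 0, 0, 0, 0]
    - [-20, 0, -10, 0, 0, 0, 0]
    - [0, 0, -40, 0, 0, 0, 0]
    - [0, 0, -60, 0, 0, 0, 0]
    - [0, 0, -60, 0, 0, 0, 0]
    - [0, 0, 0, 0, 0, 0, 0]
    - [0, 0, 0, 0, 0, 0, 0]

```text
time_s: 7.72
position: [0.5103, 0.1973, 0.1826]
tool_rot: [[0.995, 0.095, -0.001], [0.095, -0.995, -0.0], [-0.001, 0.0, -1.0]]
ft_force: [-0.3, 0.4, -0.3]
grip_width: -0.0001
gripper_force: 0.0
```

```bash
cat >> chk.py <<'E'
P=pts(d);hsv=cv2.cvtColor(d["frame"],cv2.COLOR_RGB2HSV);N=(P[...,:2]-C)@Rn
g=(hsv[...,0]>40)&(hsv[...,0]<90)&(hsv[...,1]>80)&(np.hypot(N[...,0]-.02,N[...,1]-.045)<.07)
q=N[g];print("wrist green nest",np.percentile(q,1,0),np.percentile(q,99,0),np.nanmedian(P[...,2][g]))
E
python3 chk.py
```

```text
[0.51027879 0.19730237 0.18261247] [-0.07765984  0.04681859] [-0.31037618  0.43363012 -0.28802592]
green [0.00341461 0.01964352] [0.06755992 0.0695184 ] 324
wrist green nest [0.00197537 0.02365675] [0.06558164 0.06854922] 0.02160841384016543
```

View wlast.png

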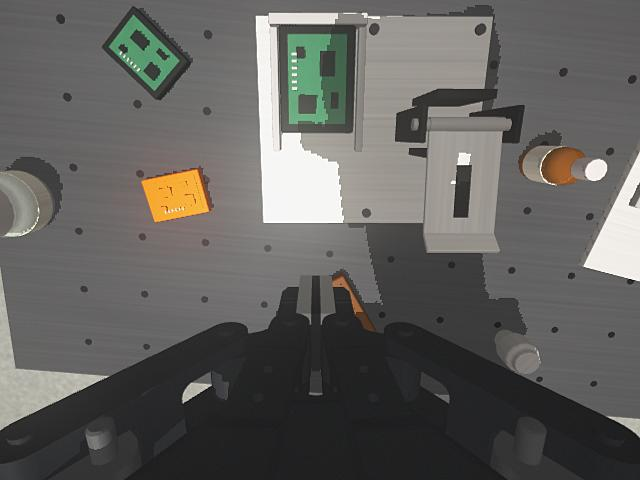

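The pallet at (317,78) sits flush against the stop, with its centre at about 35 mm in the nest frame. Next I'll place the fingers, tilted forward, in front of the paddle.

>>> apply_moves:
  series:
    - [-25, 40, 0, 0, 0, 0, 0]
    - [-20, 40, 0, 0, 0, 0, 0]
    - [-16, 22, 0, 0, 0, 0, 0]
    - [0, 0, 0, 0, 10, 0, 0]
    - [0, 0, 0, 0, 10, 0, 0]
    - [0, 0, 0, 0, 10, 0, 0]
    - [0, 0, 0, 0, 10, 0, 0]
    - [0, 0, 0, 0, 10, 0, 0]
    - [0, 0, 0, 0, 0, 0, 0]

```text
time_s: 8.95
position: [0.4611, 0.1027, 0.1826]
tool_rot: [[0.744, 0.132, 0.655], [0.076, -0.991, 0.113], [0.664, -0.034, -0.747]]
ft_force: [-0.4, 0.2, -0.4]
grip_width: 0.0001
gripper_force: 0.0
```

Run:
```python
from h import *
s=telemetry.observe();print(s["position"],nest(s["position"]),s["q"],"\n",s["tool_rot"])
```

```text
[0.46108907 0.10271321 0.1825646 ] [-0.13553289 -0.04272162] [ -8.82372043   5.81300457 120.17764961  42.19620095  18.44648225
  38.11221147] 
 [[ 0.74400383  0.13237734  0.65493094]
 [ 0.07642284 -0.99060489  0.11340853]
 [ 0.66379051 -0.0343247  -0.74713049]]
```

```bash
cat > plan.py <<'E'
from h import *
from scipy.spatial.transform import Rotation as Ro
def pose(x,y,z,t):
    w=C+Rn@np.array([x,y])/1000; N3=np.eye(3);N3[:2,:2]=Rn
    return np.array([w[0],w[1],z/1000]), N3@np.diag([1,-1,-1.])@Ro.from_euler('y',t,degrees=True).as_matrix()
def rows(wps,p=None,R=None):
    s=telemetry.observe()
    if p is None: p,R=s["position"],s["tool_rot"]
    for w in wps:
        q,Q=pose(*w); sh=R.T@(q-p)*1000; rv=Ro.from_matrix(R.T@Q).as_rotvec(degrees=True)
        print(np.round(w,1).tolist(),"->",np.round(sh,1).tolist(),np.round(rv,1).tolist()); p,R=q,Q
def flip(th,t,b=20):
    th=np.radians(th);tt=np.radians(t);a=np.array([np.sin(tt),-np.cos(tt)]);u=np.array([np.cos(tt),np.sin(tt)])
    p=np.array([-np.cos(th),np.sin(th)]);n=np.array([-np.sin(th),-np.cos(th)])
    P=75*p+2*n+b*a-12*u if th+tt<np.pi/2 else (75-b)*p+(2+12*abs(np.sin(th+tt)))*n
    return (P[0],-55,P[1]+75,t)
E
python3 - <<'E'
from plan import *
rows([(-140,-55,140,42),(-68-67,-55,45+74,42),(-68,-55,45,42)])
print("flip");print([np.round(flip(th,42),1).tolist() for th in (0,6,20)])
E
```

```text
[-140, -55, 140, 42] -> [-31.7, 13.6, 28.2] [-2.9, 0.4, 0.3]
[-135, -55, 119, 42] -> [-10.3, -0.0, 19.0] [0.0, 0.0, 0.0]
[-68, -55, 45, 42] -> [0.3, 0.0, 99.8] [0.0, 0.0, 0.0]
flip
[[-70.5, -55.0, 50.1, 42.0], [-70.3, -55.0, 58.0, 42.0], [-66.7, -55.0, 75.9, 42.0]]
```

>>> apply_moves:
  series:
    - [-16, 7, 14, -1.5, 0.2, 0.2, 0]
    - [-16, 7, 14, -1.4, 0.2, 0.1, 0]
    - [-5, 0, 10, 0, 0, 0, 0]
    - [-5, 0, 9, 0, 0, 0, 0]
    - [0, 0, 0, 0, 0, 0, 0]
    - [0, 0, 0, 0, 0, 0, 0]

```text
time_s: 9.7
position: [0.4656, 0.0938, 0.1284]
tool_rot: [[0.735, 0.106, 0.67], [0.073, -0.994, 0.078], [0.674, -0.008, -0.739]]
ft_force: [-0.6, -0.2, 0.1]
grip_width: 0.0
gripper_force: 0.0
```

Run:
```python
from plan import *
s=telemetry.observe();print(nest(s["position"]),s["position"][2],s["q"],"\n",s["tool_rot"])
rows([(-68-67,-55,45+74,42),(-68,-55,45,42)])
```

```text
[-0.13184026 -0.05200903] 0.12844058578650816 [ -8.73420438  13.77632324 125.5167722   93.53260347  10.29552842
 -14.33207869] 
 [[ 0.73513966  0.10594007  0.66958673]
 [ 0.07260457 -0.99433671  0.07760848]
 [ 0.67401651 -0.00843802 -0.73866809]]
[-135, -55, 119, 42] -> [-8.7, 3.0, 4.8] [-0.8, -0.4, 0.2]
[-68, -55, 45, 42] -> [0.3, 0.0, 99.8] [0.0, 0.0, 0.0]
```

The wrist is nearly in line with the forearm here, with q5 close to its limit. I'll fit the arm's geometry from the logged poses and choose a reachable tilt and path.

```bash
cat > kin.py <<'E'
from plan import *
from scipy.optimize import least_squares
def fk(q,k):
    h,d,L1,ex,L2,L3,dz,ax=k
    y=lambda a:Ro.from_euler('y',a,degrees=True).as_matrix(); z=lambda a:Ro.from_euler('z',a,degrees=True).as_matrix()
    A=z(q[0]);p=np.array([0,0,h])+A@[ax,d,0];A=A@y(q[1]);p=p+A@[0,0,L1];A=A@y(q[2]);p=p+A@[ex,0,L2]
    A=A@z(q[3])@y(q[4]);p=p+A@[0,dz,0];A=A@z(q[5]);return p+A@[0,0,L3],A
s=telemetry.observe()
D=[([-80.574,21.836,74.377,0,83.858,-12.337],[.20386,-.51056,.2308]),([8.006,22.679,72.924,-.012,84.409,93.04],[.5244,.1925,.231]),
([-8.8237,5.813,120.1776,42.1962,18.4465,38.1122],[.46109,.10271,.18256]),([-8.73420438,13.77632324,125.5167722,93.53260347,10.29552842,-14.33207869],[.4656,.0938,.12844])]
best=None
for dz0 in(.1,-.1,0):
    f=least_squares(lambda k:np.concatenate([fk(q,k)[0]-np.array(p) for q,p in D]+[1e-4*(k-.1)]),[.2,.05,.4,0,.4,.25,dz0,0])
    if best is None or f.cost<best.cost: best=f
K=best.x
def ik(w,q0):
    P,R=pose(*w);Rm=R@OFF.T
    f=least_squares(lambda q:np.r_[(fk(q,K)[0]-P)*20,(fk(q,K)[1]-Rm).ravel()],q0,x_scale=30)
    return f.x,f.cost
OFF=None
A=fk(D[1][0],K)[1]; 
# constant tool rotation: R = A @ OFFt
OFF=(A.T@np.array([[.996,.087,-.001],[.087,-.996,-.001],[-.001,0,-1]])).T
E
python3 - <<'E'
from kin import *
print(K.round(4),best.cost**.5)
for q,p in D: print((fk(q,K)[0]-p).round(4))
print(OFF.round(3)); print((fk(D[3][0],K)[1]@OFF.T).round(3))
for t in(25,35,42,50):
  for w in((-140,-55,140,t),(-68,-55,45,t),(-67,-55,76,t),(-50,-55,110,t),(0,-55,140,t),(55,-55,85,t)):
    q,c=ik(w,[-5,20,100,0,40,80]);print(t,w[:3],q.round(0),round(c,5))
E
```

```text
[1.301e-01 1.175e-01 5.368e-01 1.032e-01 3.505e-01 2.574e-01 1.000e-04
 4.000e-04] 0.00022543667596302994
[ 0.0001  0.     -0.0002]
[ 0.     -0.0001  0.0002]
[-0.  0. -0.]
[ 0. -0.  0.]
[[ 0.     1.     0.001]
 [-1.     0.     0.   ]
 [-0.001 -0.001  1.   ]]
[[ 0.735  0.106  0.669]
 [ 0.073 -0.994  0.077]
 [ 0.673 -0.008 -0.739]]
25 (-140, -55, 140) [  -6.   12.  113.   10.   31. -109.] 0.0
25 (-68, -55, 45) [  -4.   28.  109.   13.   19. -111.] 0.0
25 (-67, -55, 76) [  -4.   24.  107.   10.   24. -108.] 0.0
25 (-50, -55, 110) [  -4.   22.  103.    8.   31. -105.] 0.0
25 (0, -55, 140) [  -3.   24.   93.    6.   39. -102.] 0.0
25 (55, -55, 85) [  -2.   32.   88.    6.   35. -101.] 0.0
35 (-140, -55, 140) [  -8.   11.  120.   27.   17. -127.] 0.0
35 (-68, -55, 45) [ -5.  28. 116. -95.  -6.  -4.] 0.0
35 (-67, -55, 76) [  -5.   24.  115.   43.    9. -142.] 0.0
35 (-50, -55, 110) [  -5.   21.  110.   23.   15. -120.] 0.0
35 (0, -55, 140) [  -4.   22.  100.   13.   23. -110.] 0.0
35 (55, -55, 85) [  -3.   31.   95.   14.   19. -110.] 0.0
42 (-140, -55, 140) [  -9.   11.  125. -104.  -10.    3.] 0.0
42 (-68, -55, 45) [  -6.   30.  121. -211.   15.  112.] 0.0
42 (-67, -55, 76) [ -6.  26. 119. -50. -10. -49.] 0.0
42 (-50, -55, 110) [  -5.   22.  115. -103.   -7.    5.] 0.0
42 (0, -55, 140) [  -4.   22.  105.   31.   13. -128.] 0.0
42 (55, -55, 85) [  -3.   32.  100. -139.   -9.   43.] 0.0
50 (-140, -55, 140) [-10.  14. 131. -42. -18. -60.] 0.0
50 (-68, -55, 45) [  -7.   34.  126. -199.   31.   98.] 0.0
50 (-67, -55, 76) [  -7.   29.  125. -203.   25.  103.] 0.0
50 (-50, -55, 110) [ -6.  24. 120. -34. -16. -65.] 0.0
50 (0, -55, 140) [ -5.  23. 111. -66.  -9. -31.] 0.0
50 (55, -55, 85) [ -4.  33. 105. -42. -10. -55.] 0.0
```

```bash
sed -i 's/Rm=R@OFF.T/Rm=R@OFF/; s/def pose(x,y,z,t):/def pose(x,y,z,t,yaw=0):/' kin.py plan.py
sed -i "s/return np.array(\[w\[0\],w\[1\],z\/1000\]), N3@/return np.array([w[0],w[1],z\/1000]), N3@Ro.from_euler('z',yaw,degrees=True).as_matrix()@/" plan.py
python3 - <<'E'
from kin import *
W=[(-136,-54,132,42,3),(-138,-55,136,42,6),(-138,-55,140,47,6),(-138,-55,140,52,6),(-138,-55,140,57,5),(-138,-55,130,57,2),(-138,-55,115,57,0)]
end=(-66,-55,53,57); e=np.array([np.sin(np.radians(57)),-np.cos(np.radians(57))])
W+=[(end[0]-k*e[0],-55,end[2]-k*e[1],57) for k in (75,50,25,0)]
n=len(W)
W+=[flip(th,57) for th in range(0,34,8)]+[flip(th,57) for th in range(40,186,12)]
rows(W[:n]);q=np.array(D[3][0])
for w in W:
  q,c=ik(w,q);print(np.round(w,0),q.round(1),round(c,5))
E
```

```text
[-136, -54, 132, 42, 3] -> [-0.7, 1.9, -5.5] [1.2, -0.4, -2.0]
[-138, -55, 136, 42, 6] -> [1.2, 0.9, -4.3] [2.0, 0.0, -2.2]
[-138, -55, 140, 47, 6] -> [2.7, 0.0, -3.0] [-0.0, 5.0, 0.0]
[-138, -55, 140, 52, 6] -> [0.0, 0.0, 0.0] [0.0, 5.0, -0.0]
[-138, -55, 140, 57, 5] -> [0.0, 0.0, 0.0] [-0.8, 5.0, 0.6]
[-138, -55, 130, 57, 2] -> [-8.4, 0.0, 5.4] [-2.5, -0.0, 1.6]
[-138, -55, 115, 57, 0] -> [-12.6, 0.0, 8.2] [-1.7, 0.0, 1.1]
[-128.9, -55.0, 93.8, 57.0] -> [-12.8, 0.0, 19.2] [0.0, 0.0, 0.0]
[-107.9, -55.0, 80.2, 57.0] -> [-0.0, 0.0, 25.0] [0.0, 0.0, 0.0]
[-87.0, -55.0, 66.6, 57.0] -> [0.0, 0.0, 25.0] [0.0, 0.0, 0.0]
[-66.0, -55.0, 53.0, 57.0] -> [-0.0, 0.0, 25.0] [0.0, 0.0, 0.0]
[-136  -54  132   42    3] [-10.4  12.8 125.7  85.1  12.5  -9.1] 0.0
[-138  -55  136   42    6] [-12.5  11.9 125.6  79.7  16.   -7.5] 0.0
[-138  -55  140   47    6] [-13.9  12.6 129.  106.9  19.1 -35.7] 0.0
[-138  -55  140   52    6] [-15.4  14.7 132.8 126.5  26.3 -56.8] 0.0
[-138  -55  140   57    5] [-16.   18.  136.6 140.   35.5 -70.7] 0.0
[-138  -55  130   57    2] [-13.4  20.4 137.4 150.2  36.8 -77. ] 0.0
[... 785 characters left out ...]
5. -55. 119.  57.] [ -6.3  26.4 121.8 157.4  26.4 -76. ] 0.0
[-24. -55. 126.  57.] [ -6.   25.9 119.6 155.9  23.9 -74. ] 0.0
[-11. -55. 130.  57.] [ -5.6  26.  117.4 154.7  21.9 -72.3] 0.0
[  3. -55. 130.  57.] [ -5.2  26.7 115.3 153.9  20.5 -71.1] 0.0
[ 17. -55. 128.  57.] [ -4.8  27.8 113.3 153.7  19.6 -70.6] 0.0
[ 29. -55. 122.  57.] [ -4.5  29.2 111.7 154.2  19.4 -70.9] 0.0
[ 36. -55. 117.  57.] [ -4.3  30.2 110.8 154.8  19.5 -71.4] 0.0
[ 43. -55. 110.  57.] [ -4.2  31.4 110.1 155.7  19.8 -72.1] 0.0
[ 49. -55. 102.  57.] [ -4.   32.6 109.5 156.7  20.4 -73.1] 0.0
[ 53. -55.  94.  57.] [ -3.9  33.9 109.2 157.9  21.2 -74.3] 0.0
[ 56. -55.  84.  57.] [ -3.9  35.2 109.1 159.2  22.4 -75.7] 0.0
```

>>> apply_moves:
  series:
    - [-0.7, 2, -5.5, 1.2, -0.4, -2, 0]
    - [1, 1, -4, 2, 0, -2.2, 0]
    - [1.5, 0, -1.5, 0, 2.5, 0, 0]
    - [1.2, 0, -1.5, 0, 2.5, 0, 0]
    - [0, 0, 0, 0, 2.5, 0, 0]
    - [0, 0, 0, 0, 2.5, 0, 0]
    - [0, 0, 0, -0.4, 2.5, 0.3, 0]
    - [0, 0, 0, -0.4, 2.5, 0.3, 0]
    - [0, 0, 0, 0, 0, 0, 0]
    - [0, 0, 0, 0, 0, 0, 0]

```text
time_s: 10.95
position: [0.4598, 0.0902, 0.1398]
tool_rot: [[0.536, 0.18, 0.825], [0.097, -0.984, 0.152], [0.839, -0.002, -0.545]]
ft_force: [0.8, -0.3, 0.6]
grip_width: 0.0002
gripper_force: 0.0
```

```bash
cat > r.py <<'E'
from kin import *
s=telemetry.observe();print((nest(s["position"])*1000).round(1),s["position"][2].round(4),s["q"].round(1),s["time_s"])
z=s["tool_rot"][:,2];print("tilt",np.degrees(np.arccos(-z[2])).round(1),"yaw",np.degrees(np.arctan2(z[1],z[0])).round(1)-5.4,"yz",s["tool_rot"][2,1].round(3),"F",s["ft_force"].round(1))
E
python3 - <<'E'
from r import *
rows([(-138,-55,115,57),(-129,-55,91,57),(-66,-55,50,57)])
E
```

```text
[-138.  -55.] 0.1398 [-16.   18.  136.5 139.8  35.4 -70.5] 10.95
tilt 57.0 yaw 5.0 yz -0.002 F [ 0.8 -0.3  0.6]
[-138, -55, 115, 57] -> [-20.8, -0.0, 13.5] [-4.2, 0.0, 2.6]
[-129, -55, 91, 57] -> [-15.2, 0.0, 20.6] [0.0, 0.0, 0.0]
[-66, -55, 50, 57] -> [-0.1, 0.0, 75.2] [0.0, 0.0, 0.0]
```

>>> apply_moves:
  series:
    - [-10.4, 0, 6.8, -2.1, 0, 1.3, 0]
    - [-10.4, 0, 6.7, -2.1, 0, 1.3, 0]
    - [-7.6, 0, 10.3, 0, 0, 0, 0]
    - [-7.6, 0, 10.3, 0, 0, 0, 0]
    - [0, 0, 15, 0, 0, 0, 0]
    - [0, 0, 15, 0, 0, 0, 0]
    - [0, 0, 15, 0, 0, 0, 0]
    - [0, 0, 15, 0, 0, 0, 0]
    - [0, 0, 15, 0, 0, 0, 0]
    - [0, 0, 0, 0, 0, 0, 0]
    - [0, 0, 0, 0, 0, 0, 0]

```text
time_s: 12.32
position: [0.5308, 0.0967, 0.0499]
tool_rot: [[0.543, 0.094, 0.835], [0.052, -0.996, 0.078], [0.838, 0.001, -0.545]]
ft_force: [-0.2, 0.2, 1.2]
grip_width: -0.0002
gripper_force: 0.0
```

Run:
```python
from r import *
T=57
W=[flip(th,57) for th in (4,10,16,22,28,32)]+[flip(th,57) for th in range(39,110,8)]
rows(W)
d=cam("side");cv2.imwrite("pics/s2.png",cv2.resize(d["frame"][200:350,200:400],None,fx=4,fy=4)[...,::-1])
```

```text
[-66.7 -55.3] 0.0499 [ -7.6  37.7 129.9 164.6  45.  -86.2] 12.325
tilt 57.0 yaw -0.10000000000000053 yz 0.001 F [-0.2  0.2  1.2]
[-64.7, -55.0, 57.3, 57.0] -> [7.3, -0.3, -2.4] [0.0, 0.0, 0.0]
[-64.0, -55.0, 65.1, 57.0] -> [7.0, -0.0, -3.6] [0.0, 0.0, 0.0]
[-62.4, -55.0, 72.8, 57.0] -> [7.3, 0.0, -2.9] [0.0, 0.0, 0.0]
[-60.1, -55.0, 80.3, 57.0] -> [7.6, -0.0, -2.1] [0.0, 0.0, 0.0]
[-56.9, -55.0, 87.5, 57.0] -> [7.7, 0.0, -1.3] [0.0, 0.0, 0.0]
[-54.4, -55.0, 92.1, 57.0] -> [5.2, -0.0, -0.4] [0.0, 0.0, 0.0]
[-51.5, -55.0, 98.8, 57.0] -> [7.2, 0.0, -1.2] [0.0, 0.0, 0.0]
[-47.5, -55.0, 105.9, 57.0] -> [8.2, -0.0, -0.5] [0.0, 0.0, 0.0]
[-42.3, -55.0, 112.5, 57.0] -> [8.4, 0.0, 0.8] [0.0, 0.0, 0.0]
[-36.0, -55.0, 118.4, 57.0] -> [8.3, 0.0, 2.1] [0.0, 0.0, 0.0]
[-28.7, -55.0, 123.3, 57.0] -> [8.1, 0.0, 3.4] [0.0, 0.0, 0.0]
[-20.6, -55.0, 127.0, 57.0] -> [7.5, 0.0, 4.8] [0.0, 0.0, 0.0]
[-11.9, -55.0, 129.5, 57.0] -> [6.8, -0.0, 6.0] [0.0, 0.0, 0.0]
[-2.8, -55.0, 130.5, 57.0] -> [5.8, -0.0, 7.1] [0.0, 0.0, 0.0]
[6.4, -55.0, 130.0, 57.0] -> [4.6, 0.0, 8.0] [0.0, 0.0, 0.0]
```

View pics/s2.png

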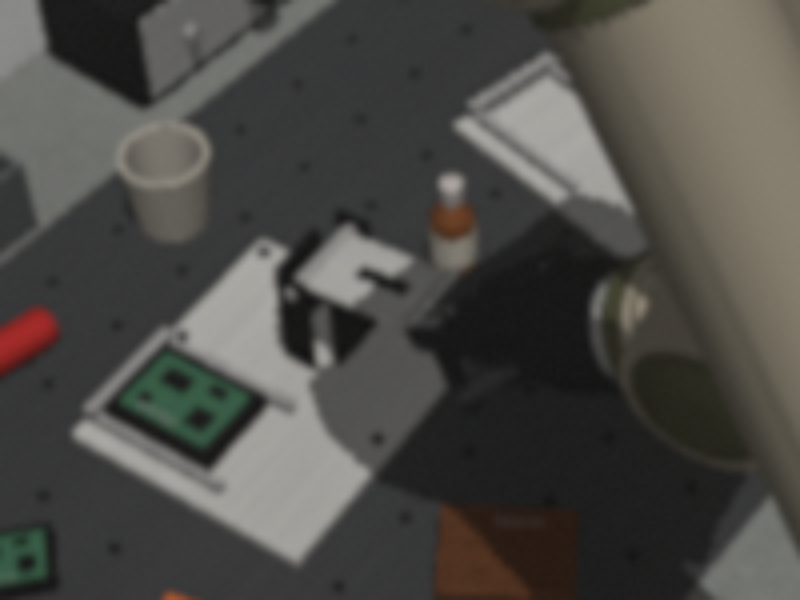

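The side view shows the fingers under the paddle's lip at about (430,320) and the pallet still home at (185,400). Lifting now.

>>> apply_moves:
  series:
    - [7.3, 0, -2.4, 0, 0, 0, 0]
    - [7, 0, -3.6, 0, 0, 0, 0]
    - [7.3, 0, -2.9, 0, 0, 0, 0]
    - [7.6, 0, -2.1, 0, 0, 0, 0]
    - [0, 0, 0, 0, 0, 0, 0]

```text
time_s: 13.0
position: [0.5382, 0.0973, 0.0814]
tool_rot: [[0.54, 0.094, 0.836], [0.052, -0.996, 0.078], [0.84, 0.001, -0.543]]
ft_force: [-0.3, 0.3, 1.2]
grip_width: -0.0
gripper_force: 0.0
```

Run:
```python
from r import *
d=cam("side");P=pts(d);N=(P[...,:2]-C)@Rn
m=(abs(N[...,1]+.055)<.035)&(N[...,0]>-.1)&(N[...,0]<.1)&(P[...,2]>.08)
hsv=cv2.cvtColor(d["frame"],cv2.COLOR_RGB2HSV);m&=(hsv[...,2]>110)
for x in range(-100,100,10):
  k=m&(abs(N[...,0]*1000-x)<5)
  if k.sum()>3: print(x,k.sum(),np.median(P[...,2][k]).round(4))
```

```text
[-59.3 -55.4] 0.0814 [ -7.3  31.9 127.6 162.4  37.3 -82.8] 13.0
tilt 57.1 yaw -0.10000000000000053 yz 0.001 F [-0.3  0.3  1.2]
-80 25 0.1184
-70 29 0.1081
-60 48 0.1023
-50 38 0.0984
-40 41 0.0935
-30 36 0.0896
-20 52 0.0853
-10 31 0.0815
0 8 0.0807
```

The paddle has risen to about 22°, as planned, so I'll continue the arc.

>>> apply_moves:
  series:
    - [7.7, 0, -1.3, 0, 0, 0, 0]
    - [5.2, 0, -0.4, 0, 0, 0, 0]
    - [7.2, 0, -1.2, 0, 0, 0, 0]
    - [8.2, 0, -0.5, 0, 0, 0, 0]
    - [8.4, 0, 0.8, 0, 0, 0, 0]
    - [8.3, 0, 2.1, 0, 0, 0, 0]
    - [8.1, 0, 3.4, 0, 0, 0, 0]
    - [7.5, 0, 4.8, 0, 0, 0, 0]
    - [6.8, 0, 6, 0, 0, 0, 0]
    - [0, 0, 0, 0, 0, 0, 0]

```text
time_s: 14.3
position: [0.5866, 0.1019, 0.1298]
tool_rot: [[0.541, 0.094, 0.836], [0.052, -0.996, 0.078], [0.839, 0.001, -0.544]]
ft_force: [-0.3, 0.2, -0.6]
grip_width: 0.0002
gripper_force: 0.0
```

Run:
```python
from r import *
rows([flip(th,57) for th in list(range(95,176,8))+[179,182]])
d=cam("side");P=pts(d);N=(P[...,:2]-C)@Rn
m=(abs(N[...,1]+.055)<.035)&(N[...,0]>-.1)&(N[...,0]<.1)&(P[...,2]>.08)
hsv=cv2.cvtColor(d["frame"],cv2.COLOR_RGB2HSV);m&=(hsv[...,2]>110)
for z in range(80,180,10):
  k=m&(abs(P[...,2]*1000-z)<5)
  if k.sum()>3: print(z,k.sum(),np.median(N[...,0][k]).round(4))
```

```text
[-10.7 -55.3] 0.1298 [ -5.6  26.  117.4 154.8  21.9 -72.5] 14.3
tilt 57.1 yaw -0.10000000000000053 yz 0.001 F [-0.3  0.2 -0.6]
[-2.8, -55.0, 130.5, 57.0] -> [4.8, -0.3, 6.3] [0.0, -0.1, 0.0]
[6.4, -55.0, 130.0, 57.0] -> [4.6, 0.0, 8.0] [0.0, 0.0, 0.0]
[15.5, -55.0, 128.0, 57.0] -> [3.3, -0.0, 8.7] [0.0, 0.0, 0.0]
[24.2, -55.0, 124.5, 57.0] -> [1.8, 0.0, 9.2] [0.0, 0.0, 0.0]
[30.8, -55.0, 120.6, 57.0] -> [0.4, 0.0, 7.7] [0.0, 0.0, 0.0]
[35.7, -55.0, 117.1, 57.0] -> [-0.3, -0.0, 6.0] [0.0, 0.0, 0.0]
[40.3, -55.0, 113.0, 57.0] -> [-1.0, -0.0, 6.0] [0.0, 0.0, 0.0]
[44.4, -55.0, 108.3, 57.0] -> [-1.6, 0.0, 6.0] [0.0, 0.0, 0.0]
[48.1, -55.0, 103.2, 57.0] -> [-2.3, -0.0, 5.9] [0.0, 0.0, 0.0]
[51.3, -55.0, 97.4, 57.0] -> [-3.1, -0.0, 5.8] [0.0, 0.0, 0.0]
[53.8, -55.0, 91.2, 57.0] -> [-3.9, 0.0, 5.5] [0.0, 0.0, 0.0]
[54.8, -55.0, 87.9, 57.0] -> [-2.2, 0.0, 2.6] [0.0, 0.0, 0.0]
[55.4, -55.0, 85.4, 57.0] -> [-1.8, -0.0, 1.9] [0.0, 0.0, 0.0]
150 74 -0.0033
160 76 0.003
```

>>> apply_moves:
  series:
    - [4.8, 0, 6.3, 0, 0, 0, 0]
    - [4.6, 0, 8, 0, 0, 0, 0]
    - [3.3, 0, 8.7, 0, 0, 0, 0]
    - [1.8, 0, 9.2, 0, 0, 0, 0]
    - [0.4, 0, 7.7, 0, 0, 0, 0]
    - [-0.3, 0, 6, 0, 0, 0, 0]
    - [-1, 0, 6, 0, 0, 0, 0]
    - [-1.6, 0, 6, 0, 0, 0, 0]
    - [-2.3, 0, 5.9, 0, 0, 0, 0]
    - [-3.1, 0, 5.8, 0, 0, 0, 0]
    - [0, 0, 0, 0, 0, 0, 0]

```text
time_s: 15.72
position: [0.6475, 0.1076, 0.0965]
tool_rot: [[0.543, 0.094, 0.835], [0.052, -0.996, 0.078], [0.838, 0.001, -0.545]]
ft_force: [0.8, -0.0, -0.4]
grip_width: -0.0
gripper_force: 0.0
```

>>> apply_moves:
  series:
    - [-3.9, 0, 5.5, 0, 0, 0, 0]
    - [-2.2, 0, 2.6, 0, 0, 0, 0]
    - [-1, 0, 1, 0, 0, 0, 0]
    - [0, 0, 0, 0, 0, 0, 0]

```text
time_s: 16.23
position: [0.6512, 0.108, 0.086]
tool_rot: [[0.542, 0.094, 0.835], [0.052, -0.996, 0.078], [0.839, 0.001, -0.545]]
ft_force: [-0.7, -0.1, 0.4]
grip_width: -0.0002
gripper_force: 0.0
```

```bash
cat > pad.py <<'E'
from r import *
for n in("side","top"):
  d=cam(n);P=pts(d);N=(P[...,:2]-C)@Rn
  m=(abs(N[...,1]+.055)<.025)&(N[...,0]>-.1)&(N[...,0]<.1)&(P[...,2]>.06)
  hsv=cv2.cvtColor(d["frame"],cv2.COLOR_RGB2HSV);m&=(hsv[...,2]>90)&(hsv[...,1]<60)
  print(n,[(x,int(k.sum()),float(np.median(P[...,2][k]).round(4))) for x in range(0,100,10) if (k:=m&(abs(N[...,0]*1000-x)<5)).sum()>3])
cv2.imwrite("pics/f%d.png"%(s["time_s"]*100),cv2.resize(d["frame"][180:290,210:345],None,fx=4.5,fy=4.5)[...,::-1])
E
python3 pad.py
```

```text
[ 54.2 -55.4] 0.086 [ -3.9  34.8 109.3 159.   22.1 -75.5] 16.225
tilt 57.0 yaw -0.10000000000000053 yz 0.001 F [-0.7 -0.1  0.4]
side [(30, 7, 0.0771), (40, 15, 0.0775), (50, 25, 0.0791), (60, 28, 0.0785), (70, 46, 0.0788), (80, 20, 0.073)]
top [(0, 13, 0.0837), (10, 13, 0.0786), (30, 34, 0.083), (40, 54, 0.0811), (50, 57, 0.0822), (60, 73, 0.0793), (70, 81, 0.0795), (80, 74, 0.0747), (90, 9, 0.0694)]
```

>>> apply_moves:
  series:
    - [-1, 0, 0.6, 0, 0, 0, 0]
    - [-1, 0, 0.6, 0, 0, 0, 0]
    - [0, 0, 0, 0, 0, 0, 0]

```text
time_s: 16.7
position: [0.6514, 0.108, 0.0844]
tool_rot: [[0.541, 0.094, 0.836], [0.052, -0.996, 0.078], [0.839, 0.001, -0.543]]
ft_force: [-0.9, -0.9, 4.4]
grip_width: -0.0003
gripper_force: 2.1
```

>>> apply_moves:
  series:
    - [-0.8, 0, 0.5, 0, 0, 0, 0]
    - [0, 0, 0, 0, 0, 0, 0]

```text
time_s: 16.95
position: [0.6514, 0.108, 0.0842]
tool_rot: [[0.54, 0.094, 0.837], [0.052, -0.996, 0.078], [0.84, 0.001, -0.542]]
ft_force: [-5.3, -2.2, 9.9]
grip_width: 0.0001
gripper_force: 4.8
```

The paddle is against its stop, with the force rising without further travel. I'll retreat straight up.

>>> apply_moves:
  series:
    - [8.4, 0, -5.4, 0, 0, 0, 0]
    - [17, 0, -11, 0, 0, 0, 0]
    - [25, 0, -16, 0, 0, 0, 0]
    - [34, 0, -22, 0, 0, 0, 0]
    - [0, 0, -40, 0, 0, 0, 0]
    - [0, 0, -40, 0, 0, 0, 0]
    - [0, 0, -40, 0, 0, 0, 0]
    - [0, 0, 0, 0, 0, 0, 0]
    - [0, 0, 0, 0, 0, 0, 0]

```text
time_s: 18.08
position: [0.5511, 0.0975, 0.235]
tool_rot: [[0.54, 0.1, 0.835], [0.051, -0.995, 0.086], [0.84, -0.004, -0.543]]
ft_force: [0.9, 0.5, -0.7]
grip_width: -0.0002
gripper_force: 0.0
```

```bash
python3 pad.py; python3 chk.py; ls pics
```

```text
[-46.5 -56.4] 0.235 [ -7.3  10.  114.6  95.5  11.1 -12.6] 18.075
tilt 57.1 yaw 0.5 yz -0.004 F [ 0.9  0.5 -0.7]
side [(0, 55, 0.0784), (10, 62, 0.077), (20, 57, 0.0765), (30, 45, 0.0761), (40, 53, 0.0777), (50, 49, 0.0775), (60, 58, 0.0771), (70, 52, 0.0767), (80, 22, 0.0722)]
top [(0, 89, 0.0802), (10, 88, 0.0782), (20, 87, 0.0778), (30, 72, 0.0779), (40, 71, 0.0785), (50, 67, 0.0785), (60, 75, 0.0781), (70, 85, 0.0781), (80, 73, 0.0735), (90, 6, 0.0676)]
[0.55120065 0.09761343 0.23432013] [-0.04630116 -0.05627901] [ 0.87044778 -0.25017577 -0.08281622]
green [0.00239418 0.02247133] [0.06704792 0.0694568 ] 396
wrist green nest [0.04274292 0.02333321] [0.06544919 0.06882457] 0.021370583825861933
crop.png
f1622.png
f1807.png
s2.png
side1.png
top1.png
w1.png
```

The paddle lies flat on the far side. The pallet is home, with its green area spanning 2.4 to 67 mm, so its centre is at about 34.7 mm. The robot is clear, so I'm handing in.

```bash
python3 -c "
from h import *
print(env.close_job())"
```

```text
the job is handed in; nothing more can be done
None
```

The pallet is home against the end stop and the loaded nest's paddle is flipped flat on its far side; I handed the job in at about 18 s of the 61 s allowed, and no verdict was returned.

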